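# Clamp the moulding strip in the planing jig

## Task

Clamp the dark moulding strip in the planing jig: with the outside of a finger, swing the wooden strap over the strip until it rests against its stop pin, then push the cam lever on the strap fully down with a fingertip. Nothing needs grasping: only touch and push, lift nothing, leave the strip and all the other things on the bench where they are, and let go of the clamp when done.

Things in the scene. Friction and masses are not known exactly. Their poses are not given: they have to be found in the camera images.
- jig: planing jig, fixed: MDF board 240 (x) by 340 mm (y), top 18 mm above the bench. Origin under its centre at bench level; x points from the strap's tip (strap home) to its pivot. Fence along y, x = 11 to 29 mm, top at 31. Steel stop pin 10 mm thick at x = -85, y = -20.5, top at 64; the home strap's -y edge meets it. Block with two star knobs at x = 37 to 107, y = -160 to -50, top at 64.
- strap (a joint): angle of the swinging clamp strap about its upright pivot (rad). 0 = home: the strap lies straight across the strip, against the stop pin (a hard stop, at jig -x direction from the pivot). Positive = swung away towards jig +y (clockwise seen from above going from home), up to 1.8. It turns stiffly (0.2 N m) and stays where it is left.
- strap_pivot (a point): point on the strap's pivot axis, at mid-thickness of the strap (52 mm above the bench); jig x = 60, y = 0 mm
- strap_tip (a point): centre of the free end of the strap, 170 mm from the pivot, at mid-thickness. The strap is a light wooden bar 30 mm wide and 14 mm thick, underside 45 mm and top 59 mm above the bench; under it, 70 mm from the pivot, hangs a small round rubber pad. Its point axes are the strap's: -x from pivot to tip, +y the edge to push on.
- lever (a joint): angle of the cam lever (rad) on the strap. 0 = fully up: it leans up at 55 degrees (0.96 rad) above level, towards and over the strap's pivot; 0.96 = fully down, a hard stop: level, lying along the strap over the pivot. Needs 0.12 N m (about 2 N near its end) plus a little for the clamping; stays where it is left.
- lever_hinge (a point): centre of the cam lever's hinge, on the strap 70 mm from the pivot, 73 mm above the bench; the hinge axis lies across the strap
- lever_tip (a point): end of the cam lever on its centre line, 88 mm from its hinge. The lever is a flat bar 20 mm wide and 9 mm thick with a black end pad 30 mm long, 24 mm wide, 10 mm thick. Down, its top is 78 mm above the bench.
- pad: round rubber clamping pad 18 mm across under the strap, driven down by the cam lever; origin at the centre of its lower face, 3 to 4 mm above the strip while the lever is up, pressing on it when the lever is down
- strip: the dark wooden moulding strip, 40 x 300 x 15 mm, loose, lying on the jig board along the jig's y axis against the fence, top 33 mm above the bench; origin at the centre of its underside
- plane: bystander: block plane, steel sole 150x50 mm, about 45 mm high, blue sides; origin at the centre of its underside
- sanding_block: bystander: small wooden block 65x36x22 mm lying on the jig board; origin at the centre of its underside
- offcut: bystander: dark wooden offcut 30x40x18 mm lying on the jig board; origin at the centre of its underside
- glue: bystander: white bottle, 60 mm across, 170 mm high; origin at the centre of its underside
- jar: bystander: glass jar, 64 mm across, 80 mm high; origin at the centre of its underside
- hammer: bystander: hammer lying on the bench; origin at its underside
- spare_knob: bystander: loose black star knob, 44 mm across, 32 mm high; origin at the centre of its underside

How it is judged:
On the way, in this order (a step that is already met when the one before it is completed fails the run):
1. the strap is swung home over the strip while the cam lever is still up (value of joint strap below 0.06 rad and value of joint lever below 0.4 rad), for 0.2 s.
2. the cam lever is pushed fully down and the pad presses on the strip (value of joint strap below 0.06 rad and value of joint lever above 0.88 rad and contact force between pad and strip above 3 N), for 0.2 s.
At the end, for the whole second after the job is handed in: the strap is home (within 0.06 rad of its stop), the cam lever fully down (at least 0.88 of 0.96 rad) and at rest, its pad pressing with more than 3 N on the strip, the strip within 6 mm of where it lay and still flat on the jig (all of step 2 and velocity of joint lever below 0.05 rad/s and distance of strip from where it was at the start of the episode below 0.006 m and height (world z) of strip below 0.0215 m); the robot touches nothing.
It fails at once if the cam lever is pushed down before the strap is home (value of joint lever above 0.5 rad and value of joint strap above 0.12 rad).
It fails at once if the strip is lifted or shoved away (distance of strip from where it was at the start of the episode above 0.012 m or height (world z) of strip above 0.025 m).
It fails at once if a bystander is moved, lifted or tipped (distance of any of plane, sanding_block, offcut, glue, jar, hammer, spare_knob from where it was at the start of the episode above 0.015 m).
It also fails if it takes over 48 s, if anything falls off the work surface, if the arm or the gripper's body presses on something with over 40 N, if the wrist force passes 120 N, or if a joint passes its speed limit or range.

## Robot

A 6-joint arm with a two-finger parallel gripper is mounted at the origin on the work surface. World frame = base frame: x ahead of the robot, y to its left, z up, the work surface at z = 0. Lengths are in m, angles in rad, forces in N, time in s.
With the tool pointing down it reaches from about 0.225 to 0.725 m from the base axis. Payload 3.1 kg.
Tool frame: the origin (TCP) lies midway between the tips of the shut fingers; the grasp point (between the pads) lies 19 mm behind it (grip_point_offset is the distance from the TCP to the grasp point, in m); z points along the fingers, y is the direction in which the jaws open and shut (so a half turn about z gives the same grasp; the last joint's range is limited). The gripper opens to 85 mm and grips with 20 to 120 N. Pads are 22 mm wide; open, the fingers measure 114 mm over their backs; the gripper's body (76 mm by 85 mm) begins 54 mm behind the grasp point. The pads swing forward as they close: fully open they stand 13 mm farther back than shut.
Start: joints at [-1.444, 0.048, 0.099, 1.622, 0, 1.443], TCP at [0.132, -0.508, 0.231] pointing down, gripper open.
Joint ranges: [-2.91, 2.91], [-0.99, 1.94], [-1.21, 1.42], [-2.12, 2.29], [-1.49, 1.47], [-3.14, 3.14]. Speed limits (rad/s): [2.79, 2.79, 3.14, 3.14, 3.14, 3.14].

## Interface

Orientations are given as a rotation vector (axis times angle).
In Python, from rig import state, snapshot, sign_off, find_in, cut_out, spot_point, grip_point_offset gives the robot as it stands.
- The arm moves only by the tool move_arm, never from a script. Its arguments are lists of equal length, an entry for each row: "xyz": the shift along the world's x, y, z in m, a list of three; "delta_rot": the turn, a rotation vector about the world's x, y, z in rad, a list of three; "jaw": the opening, from 0 (shut) to 1 (fully open). In form: {"xyz": [[x, y, z], ...], "delta_rot": [[wx, wy, wz], ...], "jaw": [jaw, ...]}. A call has 1 to 12 rows; each row is the pose to reach, as a shift and turn from the pose commanded when the call began; what a row does not reach only later rows make up. A row lasts 1/10 s, in which the tool goes at most 50 mm and 8.59 degrees, less where a joint would pass 70% of its speed; a pose out of reach is approached as far as the arm can. A call with a gripper value outside its range is refused whole. The fingers move at their own pace and stop on an object; "newtons" is the grip in N (left out, the last holds). Time passes only in rows, so rows that repeat a pose let the fingers close. It gives the time, the measured TCP pose, the force and the opening at its end, in the units of the state.
- state(): the state, without advancing time (a new reading comes with each control period).
- snapshot(name): name is "side" or "top" or "wrist"; returns a dict with "frame" (384x512x3 uint8, red, green, blue), "depth" (384x512 float32, m along the optical axis (not along the pixel's ray), 0 where there is no reading), "K" (3x3 intrinsics, pixels), "pose" (4x4, takes a point from camera to world coordinates); the wrist camera has in their place "T_tool_cam" (4x4, takes a point from camera to tool coordinates, whose origin is the TCP and whose axes are the flange's). Camera axes: x right, y down, z forward; pixel columns grow to the right and rows downward; lengths in m; the calibration is good to about 2 mm. The wrist camera is an equidistant fisheye: a pixel r from the principal point sees the ray r / f radians off the axis. A picture is of the moment at which its call begins: read the wrist's pose just before it.
- sign_off(): hands the job in, once; it reports no verdict.
Trained networks look in a picture, given as the dict that the camera call returned (one of the last four; its "shot" number tells which), for a name from the list of things; names that differ only in an ending like _2 or _b are one class to them, and where a whole thing is asked for, a point or a joint stands for the part that bears it (a point fixed in the world has none). Each returns a list of dicts, best first, with "conf" (0 to 1); they miss things now and then, are a little off and sometimes report something else, mostly with a low value. They report only what shows in the picture. A call takes as long as a camera call.
- find_in(picture, label): "location" ([x, y, z] in m, in world coordinates, good to about 4 mm: the middle of the surface that is visible of it).
- cut_out(picture, label): "region" (384x512 bool, what is visible of it).
- spot_point(picture, label): "location" ([x, y, z] in m, in world coordinates, good to about 4 mm: a listed point, or the origin of a listed thing).
The state is a dict: "t": time; "joints": joint angles; "qd": joint speeds; "joint_efforts": joint torques, N m; "tool_pos": TCP position; "ee_rot": TCP orientation; "force": force on the tool from outside, world axes, zero at the start; "moment": the same for the moment, N m; "width": finger opening in m.
Only numpy, scipy, OpenCV 4.12 (cv2) and the standard library are available. Lean on these libraries where they do the work, as an engineer would, in place of code of your own. Each camera call takes 0.05 s, during which the arm holds its last target. There are 200 camera calls.

## Working session

There is one attempt and no reset: what is moved stays moved. The work goes in short steps, Python scripts to look and compute and a tool call to move; the robot and the scene stay as the last step left them, time stands still between calls to the robot, and variables do not carry over. Pictures are saved under pics/ and viewed, about 8 in all and at most 12, crops included, and the job is handed in when it is done.

Besides the shell and the picture viewer there is one more tool, called after "Emit:" as name(argument=value, ...) on one line, values as JSON. move_arm: Moves the arm, as the interface text tells. Its arguments: {"type":"object","properties":{"xyz":{"type":"array"},"delta_rot":{"type":"array"},"jaw":{"type":"array"},"newtons":{"type":"number"}},"required":["xyz","delta_rot","jaw"]}

```bash
mkdir -p pics
python3 - <<'E'
from rig import *
import cv2,numpy as np
s=state();print({k:np.round(v,3) for k,v in s.items()}, grip_point_offset)
ims=[]
for c in("top","side"):
    p=snapshot(c);cv2.imwrite(f"pics/{c}0.png",p["frame"][...,::-1])
    for l in("strap_pivot","strap_tip","lever_hinge","lever_tip","pad","strip","jig","glue","jar","plane","sanding_block","offcut","hammer","spare_knob"):
        r=spot_point(p,l)
        print(c,l,[(np.round(q["location"],3).tolist(),round(q["conf"],2)) for q in r[:2]])
E
```

```text
{'t': np.float64(0.0), 'joints': array([-1.444,  0.049,  0.098,  1.622,  0.   ,  1.443]), 'qd': array([-0.001,  0.001,  0.003, -0.001, -0.   ,  0.   ]), 'joint_efforts': array([-0.0000e+00, -3.3878e+01,  3.2002e+01,  2.0000e-02, -0.0000e+00,
       -0.0000e+00]), 'tool_pos': array([ 0.132, -0.507,  0.23 ]), 'ee_rot': array([-3.114, -0.399, -0.   ]), 'force': array([ 0.071,  0.76 , -0.658]), 'moment': array([-0.008,  0.043, -0.035]), 'width': np.float64(0.085)} 0.0187
top strap_pivot [([0.59, 0.092, 0.056], 0.67)]
top strap_tip [([0.477, 0.219, 0.05], 0.95), ([0.503, -0.455, 0.002], 0.71)]
top lever_hinge [([0.541, 0.14, 0.07], 0.7)]
top lever_tip [([0.578, 0.101, 0.14], 0.58)]
top pad []
top strip [([0.518, 0.084, 0.022], 0.69), ([0.618, -0.459, -0.0], 0.16)]
top jig [([0.527, 0.083, -0.0], 0.94), ([0.592, 0.091, 0.054], 0.2)]
top glue [([0.568, -0.36, 0.001], 0.98), ([0.541, 0.14, 0.068], 0.41)]
top jar [([0.618, -0.459, 0.003], 0.59)]
top plane [([0.635, 0.47, 0.0], 0.78), ([0.423, 0.196, 0.014], 0.74)]
top sanding_block [([0.47, -0.03, 0.019], 0.54)]
top offcut [([0.543, 0.139, 0.
[... 183 characters left out ...]
ide strap_tip [([0.47, 0.217, 0.05], 0.69)]
side lever_hinge [([0.523, 0.082, 0.018], 0.74), ([0.544, 0.14, 0.073], 0.48)]
side lever_tip [([0.58, 0.104, 0.144], 0.57)]
side pad [([0.473, 0.212, 0.05], 0.67), ([0.542, 0.14, 0.072], 0.4)]
side strip [([0.521, 0.086, 0.019], 0.66)]
side jig [([0.528, 0.084, 0.002], 0.89)]
side glue [([0.566, -0.354, 0.002], 0.72)]
side jar [([0.612, -0.457, 0.002], 0.69)]
side plane [([0.638, 0.468, -0.004], 0.96), ([0.613, -0.459, 0.003], 0.2)]
side sanding_block [([0.469, -0.029, 0.016], 0.72)]
side offcut [([0.367, 0.478, 0.003], 0.59), ([0.426, 0.19, 0.019], 0.42)]
side hammer [([0.365, 0.48, -0.001], 0.66)]
side spare_knob [([0.505, -0.456, 0.005], 0.85)]
```

View pics/top0.png

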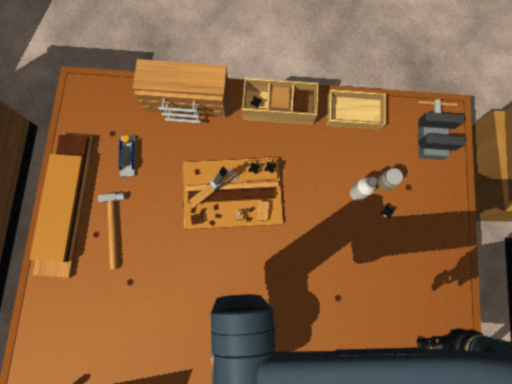

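View pics/side0.png

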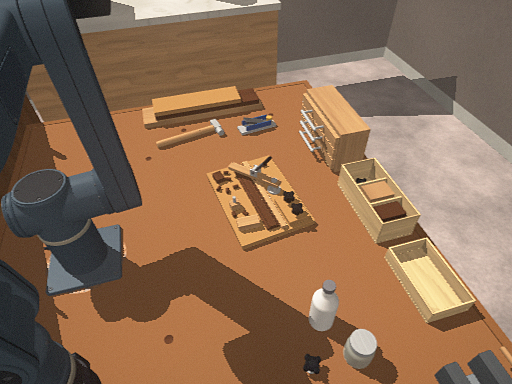

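Emit:
move_arm(xyz=[[0.04,0.09,0.02],[0.08,0.18,0.02],[0.11,0.25,0.02],[0.14,0.32,0.02],[0.17,0.38,0.02],[0.19,0.43,0.02],[0.21,0.48,0.02],[0.23,0.52,0.02],[0.25,0.56,0.02],[0.26,0.58,0.02],[0.26,0.58,0.02],[0.26,0.58,0.02]], delta_rot=[[0,0,0.14],[0,0,0.28],[0,0,0.42],[0,0,0.56],[0,0,0.7],[0,0,0.84],[0,0,0.98],[0,0,1.12],[0,0,1.26],[0,0,1.4],[0,0,1.54],[0,0,1.6]], jaw=[0,0,0,0,0,0,0,0,0,0,0,0])

```text
t: 2.7
tool_pos: [0.3774, 0.0407, 0.2516]
ee_rot: [1.878, 2.516, 0.001]
force: [0.9, -2.4, 0.8]
width: 0.0001
```

Run:
```python
from rig import *
import cv2,numpy as np
s=state();print({k:np.round(v,3) for k,v in s.items()})
p=snapshot("wrist");cv2.imwrite("pics/w1.png",p["frame"][...,::-1])
t=snapshot("top");cv2.imwrite("pics/t1.png",cv2.resize(t["frame"][140:245,160:310,::-1],None,fx=5,fy=5,interpolation=cv2.INTER_CUBIC))
for l in("strap_pivot","strap_tip","lever_hinge","lever_tip","strip","jig","offcut","sanding_block"):
    for n,q in(("w",p),("t",t)):
        print(n,l,[(np.round(q["location"],3).tolist(),round(q["conf"],2)) for q in spot_point(q,l)[:2]])
```

```text
{'t': np.float64(2.7), 'joints': array([-0.069, -0.324, -0.193,  1.7  , -0.   ,  1.213]), 'qd': array([ 1.315,  0.617,  0.455, -0.173, -0.009,  0.757]), 'joint_efforts': array([ -3.668, -22.985,  29.948,   0.821,   0.231,  -0.679]), 'tool_pos': array([0.377, 0.041, 0.252]), 'ee_rot': array([1.878e+00, 2.516e+00, 1.000e-03]), 'force': array([ 0.862, -2.427,  0.829]), 'moment': array([-0.092, -0.127, -0.006]), 'width': np.float64(0.0)}
w strap_pivot [([0.587, 0.092, 0.048], 0.55)]
t strap_pivot [([0.593, 0.091, 0.056], 0.72)]
w strap_tip [([0.474, 0.212, 0.051], 0.95), ([0.52, 0.084, 0.02], 0.5)]
t strap_tip [([0.472, 0.218, 0.052], 0.72)]
w lever_hinge [([0.54, 0.144, 0.072], 0.75)]
t lever_hinge []
w lever_tip [([0.577, 0.106, 0.143], 0.64)]
t lever_tip [([0.578, 0.102, 0.139], 0.47)]
w strip [([0.517, 0.084, 0.019], 0.72)]
t strip []
w jig [([0.53, 0.085, 0.001], 0.58), ([0.577, 0.105, 0.142], 0.16)]
t jig []
w offcut [([0.425, 0.191, 0.02], 0.82)]
t offcut [([0.365, 0.477, 0.003], 0.28)]
w sanding_block [([0.469, -0.033, 0.018], 0.67)]
t sanding_block [([0.471, -0.03, 0.02], 0.51)]
```

View pics/w1.png

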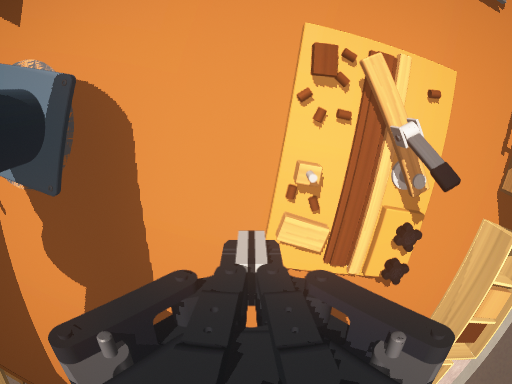

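Emit:
move_arm(xyz=[[0.03,0.04,0],[0.06,0.08,0],[0.09,0.12,0],[0.129,0.16,0],[0.129,0.16,-0.04],[0.129,0.16,-0.08],[0.129,0.16,-0.12],[0.129,0.16,-0.12],[0.129,0.16,-0.12]], delta_rot=[[0,0,0.12],[0,0,0.24],[0,0,0.36],[0,0,0.46],[0,0,0.46],[0,0,0.46],[0,0,0.46],[0,0,0.46],[0,0,0.46]], jaw=[0,0,0,0,0,0,0,0,0])

```text
t: 4.5
tool_pos: [0.505, 0.1983, 0.1306]
ee_rot: [-1.261, -2.875, 0.003]
force: [1.2, -0.6, 0.8]
width: 0.0001
```

```bash
cat > h.py <<'E'
from rig import *
import cv2,numpy as np
def axis(p,label):
    r=cut_out(p,label)
    if not r: return None
    m=r[0]["region"]&(p["depth"]>0); v,u=np.nonzero(m); z=p["depth"][m]
    K=p["K"]; P=np.c_[(u-K[0,2])/K[0,0]*z,(v-K[1,2])/K[1,1]*z,z]@p["pose"][:3,:3].T+p["pose"][:3,3]
    (c,(w,h),a)=cv2.minAreaRect((P[:,:2]*1000).astype(np.float32))
    return r[0]["conf"],len(P),np.round(c,1),round(w),round(h),round(a,1),np.round(np.median(P[:,2]),3)
E
python3 - <<'E'
from h import *
s=state();print({k:np.round(s[k],3) for k in("t","joints","tool_pos","ee_rot","force")})
for c in("top","side"):
    p=snapshot(c)
    for l in("jig","strip","strap_tip"): print(c,l,axis(p,l))
w=snapshot("wrist");cv2.imwrite("pics/w2.png",w["frame"][...,::-1])
for l in("strap_pivot","strap_tip","lever_hinge","lever_tip","jig"):
    print(l,[(np.round(q["location"],3).tolist(),round(q["conf"],2)) for q in spot_point(w,l)[:2]])
E
```

```text
{'t': np.float64(4.5), 'joints': array([ 0.251,  0.097, -0.049,  1.427, -0.   ,  1.077]), 'tool_pos': array([0.505, 0.198, 0.131]), 'ee_rot': array([-1.261, -2.875,  0.003]), 'force': array([ 1.207, -0.579,  0.776])}
top jig (0.58, 4388, array([531. ,  62.2]), 243, 301, 7.3, np.float64(0.021))
top strip None
top strap_tip (0.75, 457, array([542.1, 149.1]), 48, 183, 45.4, np.float64(0.062))
side jig (0.76, 4942, array([530.7,  99.7]), 254, 377, 7.6, np.float64(0.02))
side strip (0.78, 799, array([520.4,  66.5]), 43, 267, 7.0, np.float64(0.031))
side strap_tip (0.64, 590, array([558.4, 165.2]), 94, 189, 44.1, np.float64(0.059))
strap_pivot [([0.589, 0.089, 0.048], 0.91)]
strap_tip [([0.473, 0.215, 0.05], 0.7)]
lever_hinge []
lever_tip []
jig []
```

View pics/w2.png

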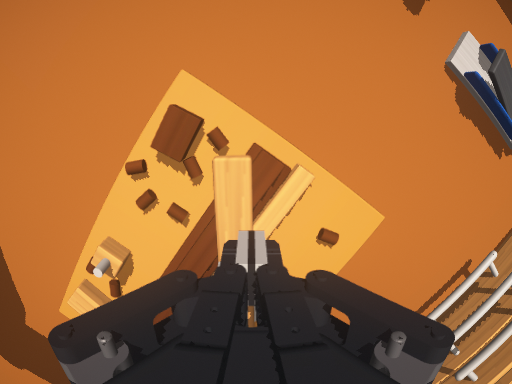

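Emit:
move_arm(xyz=[[0.016,0.034,0],[0.016,0.034,0],[0.016,0.034,-0.04],[0.016,0.034,-0.081],[0.016,0.034,-0.081]], delta_rot=[[0,0,0],[0,0,0],[0,0,0],[0,0,0],[0,0,0]], jaw=[0,0,0,0,0])

```text
t: 5.7
tool_pos: [0.5156, 0.2304, 0.0428]
ee_rot: [-1.257, -2.867, 0.016]
force: [-2.5, -0.9, -0.7]
width: -0.0001
```

Run:
```python
from h import *
s=state();print({k:np.round(s[k],3) for k in("t","joints","tool_pos","ee_rot","force")})
# arc plan: strap angle a (rad from home), pivot, radius of contact 0.15
piv=np.array([.590,.091]);yaw=.127
for off in(.0295,):
  for a in np.r_[.95:-.03:-.08]:
    th=np.pi+yaw-a; u=np.array([np.cos(th),np.sin(th)]); n=np.array([u[1],-u[0]])
    print(round(a,2),np.round(piv+.15*u+off*n-s["tool_pos"][:2],3))
```

```text
{'t': np.float64(5.7), 'joints': array([ 0.302,  0.209, -0.101,  1.276, -0.   ,  1.128]), 'tool_pos': array([0.516, 0.23 , 0.043]), 'ee_rot': array([-1.257, -2.867,  0.016]), 'force': array([-2.505, -0.899, -0.675])}
0.95 [-0.006 -0.009]
0.87 [-0.016 -0.016]
0.79 [-0.026 -0.024]
0.71 [-0.035 -0.032]
0.63 [-0.043 -0.041]
0.55 [-0.05  -0.051]
0.47 [-0.057 -0.061]
0.39 [-0.063 -0.072]
0.31 [-0.068 -0.083]
0.23 [-0.072 -0.095]
0.15 [-0.075 -0.106]
0.07 [-0.077 -0.119]
-0.01 [-0.078 -0.131]
```

Emit:
move_arm(xyz=[[-0.006,-0.009,0.006],[-0.016,-0.016,0.006],[-0.026,-0.024,0.006],[-0.035,-0.032,0.006],[-0.043,-0.041,0.006],[-0.05,-0.051,0.006],[-0.057,-0.061,0.006],[-0.063,-0.072,0.006],[-0.068,-0.083,0.006],[-0.072,-0.095,0.006],[-0.074,-0.103,0.006],[-0.074,-0.103,0.006]], delta_rot=[[0,0,0],[0,0,0.08],[0,0,0.16],[0,0,0.24],[0,0,0.32],[0,0,0.4],[0,0,0.48],[0,0,0.56],[0,0,0.64],[0,0,0.72],[0,0,0.8],[0,0,0.88]], jaw=[0,0,0,0,0,0,0,0,0,0,0,0])

```text
t: 6.9
tool_pos: [0.45, 0.1284, 0.0606]
ee_rot: [-0.086, 3.134, -0.0]
force: [0.4, -0.2, 0.1]
width: -0.0002
```

Run:
```python
from h import *
s=state();print({k:np.round(s[k],3) for k in("t","joints","tool_pos","ee_rot","force")})
w=snapshot("wrist");t=snapshot("top");d=snapshot("side");cv2.imwrite("pics/w3.png",w["frame"][...,::-1])
for n,p in zip("wts",(w,t,d)):
  for l in("strap_tip","lever_hinge","lever_tip"):
    print(n,l,[(np.round(q["location"],3).tolist(),round(q["conf"],2)) for q in spot_point(p,l)[:2]])
```

```text
{'t': np.float64(6.9), 'joints': array([ 1.350e-01, -7.500e-02, -3.640e-01,  1.276e+00, -1.000e-03,
        8.000e-02]), 'tool_pos': array([0.45 , 0.128, 0.061]), 'ee_rot': array([-0.086,  3.134, -0.   ]), 'force': array([ 0.363, -0.194,  0.077])}
w strap_tip [([0.471, 0.215, 0.052], 0.98)]
w lever_hinge []
w lever_tip []
t strap_tip []
t lever_hinge [([0.54, 0.142, 0.068], 0.64)]
t lever_tip [([0.578, 0.101, 0.143], 0.64)]
s strap_tip [([0.471, 0.215, 0.052], 0.8), ([0.53, 0.083, -0.0], 0.68)]
s lever_hinge [([0.58, 0.106, 0.144], 0.6), ([0.473, 0.215, 0.052], 0.44)]
s lever_tip [([0.578, 0.103, 0.14], 0.47), ([0.501, -0.456, 0.001], 0.28)]
```

View pics/w3.png

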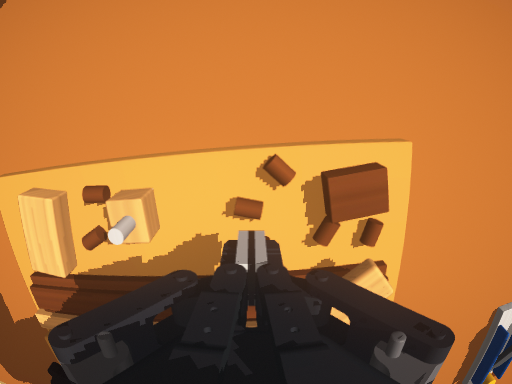

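Emit:
move_arm(xyz=[[0,0,0.04],[0.0,0.0,0.04],[0.02,0.03,0.04],[0.045,0.065,0.04],[0.073,0.107,0.04],[0.073,0.107,0.04],[0.073,0.107,0.04],[0.073,0.107,0.01],[0.073,0.107,-0.012],[0.073,0.107,-0.012],[0.073,0.107,-0.012],[0.073,0.107,-0.012]], delta_rot=[[0,0,-0.14],[0,0,-0.28],[0,0,-0.42],[0,0,-0.56],[0,0,-0.7],[0,0,-0.84],[0,0,-0.88],[0,0,-0.88],[0,0,-0.88],[0,0,-0.88],[0,0,-0.88],[0,0,-0.88]], jaw=[0,0,0,0,0,0,0,0,0,0,0,0])

```text
t: 8.7
tool_pos: [0.5219, 0.2368, 0.0456]
ee_rot: [1.261, 2.875, 0.002]
force: [0.5, -0.5, -0.3]
width: -0.0
```

Emit:
move_arm(xyz=[[0,0,0],[0,0,0]], delta_rot=[[0,0,0],[0,0,0]], jaw=[0,0])

```text
t: 8.9
tool_pos: [0.5219, 0.2368, 0.0456]
ee_rot: [1.261, 2.875, 0.003]
force: [-0.2, 0.0, -0.6]
width: -0.0002
```

Emit:
move_arm(xyz=[[-0.012,-0.015,0],[-0.022,-0.022,0],[-0.032,-0.03,0],[-0.041,-0.038,0]], delta_rot=[[0,0,0],[0,0,0.08],[0,0,0.16],[0,0,0.24]], jaw=[0,0,0,0])

```text
t: 9.3
tool_pos: [0.4809, 0.1986, 0.0453]
ee_rot: [0.903, 3.006, 0.003]
force: [2.0, 1.2, 1.1]
width: 0.0
```

Run:
```python
from h import *
s=state();print({k:np.round(s[k],3) for k in("t","tool_pos","ee_rot","force")})
for n in("side","wrist"):
  p=snapshot(n)
  for l in("strap_tip","lever_tip"):
    print(n,l,[(np.round(q["location"],3).tolist(),round(q["conf"],2)) for q in spot_point(p,l)[:2]])
```

```text
{'t': np.float64(9.3), 'tool_pos': array([0.481, 0.199, 0.045]), 'ee_rot': array([9.030e-01, 3.006e+00, 3.000e-03]), 'force': array([2.038, 1.182, 1.054])}
side strap_tip [([0.447, 0.185, 0.053], 0.78)]
side lever_tip [([0.575, 0.103, 0.143], 0.39)]
wrist strap_tip [([0.448, 0.184, 0.052], 0.92)]
wrist lever_tip []
```

Emit:
move_arm(xyz=[[-0.008,-0.009,0],[-0.015,-0.019,0],[-0.022,-0.029,0],[-0.028,-0.04,0],[-0.033,-0.051,0],[-0.037,-0.063,0],[-0.04,-0.074,0],[-0.042,-0.083,0],[-0.042,-0.087,0],[-0.042,-0.09,0]], delta_rot=[[0,0,0.08],[0,0,0.16],[0,0,0.24],[0,0,0.32],[0,0,0.4],[0,0,0.48],[0,0,0.56],[0,0,0.64],[0,0,0.7],[0,0,0.71]], jaw=[0,0,0,0,0,0,0,0,0,0])

```text
t: 10.6
tool_pos: [0.4378, 0.1089, 0.0442]
ee_rot: [0.193, -3.135, -0.002]
force: [-1.8, 0.7, 0.8]
width: -0.0003
```

Run:
```python
from h import *
s=state();print({k:np.round(s[k],3) for k in("t","tool_pos","ee_rot","force")})
for n in("side","wrist"):
  p=snapshot(n)
  for l in("strap_tip","lever_tip"):
    print(n,l,[(np.round(q["location"],3).tolist(),round(q["conf"],2)) for q in spot_point(p,l)[:2]])
```

```text
{'t': np.float64(10.6), 'tool_pos': array([0.438, 0.109, 0.044]), 'ee_rot': array([ 1.930e-01, -3.135e+00, -2.000e-03]), 'force': array([-1.805,  0.699,  0.835])}
side strap_tip [([0.417, 0.08, 0.052], 0.67)]
side lever_tip [([0.612, -0.46, 0.001], 0.56), ([0.57, 0.09, 0.143], 0.48)]
wrist strap_tip [([0.421, 0.079, 0.051], 0.56)]
wrist lever_tip [([0.634, 0.475, -0.003], 0.22)]
```

Emit:
move_arm(xyz=[[0,-0.002,0],[0,-0.004,0],[0,-0.006,0],[0,-0.006,0]], delta_rot=[[0,0,0],[0,0,0],[0,0,0],[0,0,0]], jaw=[0,0,0,0])

```text
t: 11.3
tool_pos: [0.4381, 0.1023, 0.0441]
ee_rot: [-0.193, 3.135, -0.0]
force: [0.5, 0.5, 0.4]
width: 0.0
```

Emit:
move_arm(xyz=[[0,-0.002,0],[0,-0.002,0]], delta_rot=[[0,0,0],[0,0,0]], jaw=[0,0])

```text
t: 11.5
tool_pos: [0.4381, 0.1006, 0.0442]
ee_rot: [-0.193, 3.135, 0.001]
force: [1.2, 1.8, 0.6]
width: -0.0002
```

Emit:
move_arm(xyz=[[0,-0.002,0],[0,-0.002,0]], delta_rot=[[0,0,0],[0,0,0]], jaw=[0,0])

```text
t: 11.7
tool_pos: [0.438, 0.1005, 0.0443]
ee_rot: [-0.195, 3.135, 0.008]
force: [-0.1, 7.0, -0.7]
width: -0.0
```

Emit:
move_arm(xyz=[[0.0,0.015,0],[0.0,0.02,0.04],[0,0.02,0.085],[0.0,0.02,0.13],[0.0,0.02,0.16],[0,0.02,0.16],[0,0.02,0.16]], delta_rot=[[0,0,0],[0,0,0],[0,0,0],[0,0,0],[0,0,0],[0,0,0],[0,0,0]], jaw=[0,0,0,0,0,0,0])

```text
t: 12.4
tool_pos: [0.4384, 0.1181, 0.2049]
ee_rot: [-0.193, 3.134, -0.002]
force: [-0.1, -0.8, -0.7]
width: -0.0002
```

Run:
```python
from h import *
s=state();print({k:np.round(s[k],3) for k in("t","tool_pos","ee_rot","force")})
for n in("side","top","wrist"):
  p=snapshot(n)
  if n=="side": cv2.imwrite("pics/s4.png",cv2.resize(p["frame"][120:270,180:340,::-1],None,fx=4,fy=4,interpolation=cv2.INTER_CUBIC))
  for l in("strap_pivot","strap_tip","lever_hinge","lever_tip"):
    print(n,l,[(np.round(q["location"],3).tolist(),round(q["conf"],2)) for q in spot_point(p,l)[:2]])
h=np.array([.5206,.0821,.073]);ex=np.array([.992,.127])
for th in np.radians([55,48,41,34,27,20,13,6,0,-3]):
  x=.075*np.cos(th)-.005*np.sin(th)-.011*np.cos(0); z=.075*np.sin(th)+.005*np.cos(th)
  print(round(np.degrees(th)),np.round(np.r_[h[:2]+x*ex,h[2]+z],3))
```

```text
{'t': np.float64(12.4), 'tool_pos': array([0.438, 0.118, 0.205]), 'ee_rot': array([-1.930e-01,  3.134e+00, -2.000e-03]), 'force': array([-0.083, -0.752, -0.728])}
side strap_pivot [([0.59, 0.088, 0.054], 0.56)]
side strap_tip [([0.421, 0.069, 0.053], 0.58)]
side lever_hinge [([0.52, 0.081, 0.072], 0.72)]
side lever_tip [([0.572, 0.088, 0.144], 0.72)]
top strap_pivot [([0.592, 0.092, 0.052], 0.9)]
top strap_tip [([0.422, 0.071, 0.052], 0.71), ([0.567, -0.359, 0.001], 0.41)]
top lever_hinge [([0.52, 0.081, 0.068], 0.69)]
top lever_tip [([0.572, 0.085, 0.139], 0.58)]
wrist strap_pivot []
wrist strap_tip [([0.418, 0.068, 0.052], 0.59), ([0.519, 0.088, 0.019], 0.52)]
wrist lever_hinge [([0.519, 0.084, 0.072], 0.82)]
wrist lever_tip [([0.424, 0.192, 0.018], 0.66)]
55 [0.548 0.086 0.137]
48 [0.556 0.087 0.132]
41 [0.563 0.087 0.126]
34 [0.569 0.088 0.119]
27 [0.574 0.089 0.112]
20 [0.578 0.089 0.103]
13 [0.581 0.09  0.095]
6 [0.583 0.09  0.086]
0 [0.584 0.09  0.078]
-3 [0.584 0.09  0.074]
```

View pics/s4.png

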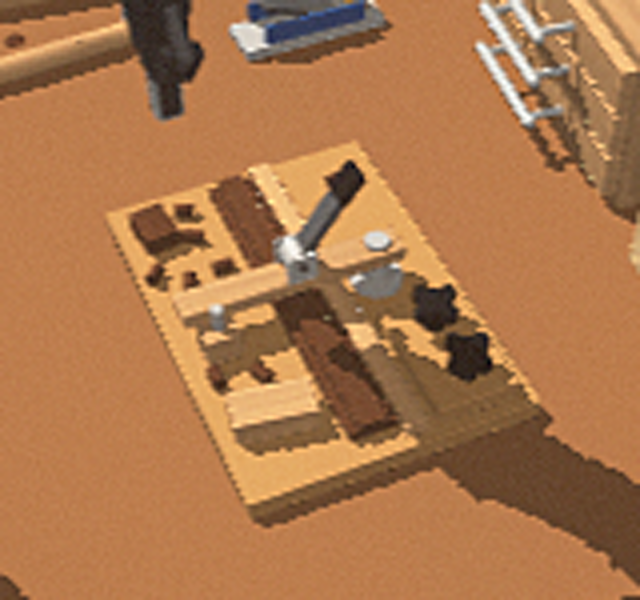

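Emit:
move_arm(xyz=[[0.03,-0.012,0],[0.065,-0.024,0],[0.097,-0.034,-0.02],[0.1,-0.033,-0.045],[0.1,-0.033,-0.066],[0.1,-0.033,-0.066]], delta_rot=[[0,0,0],[0,0,0],[0,0,0],[0,0,0],[0,0,0],[0,0,0]], jaw=[0,0,0,0,0,0])

```text
t: 13.75
tool_pos: [0.5354, 0.0852, 0.134]
ee_rot: [0.192, -3.128, -0.0]
force: [-0.9, 0.1, -0.8]
width: 0.0
```

Emit:
move_arm(xyz=[[0.01,0.001,-0.001],[0.018,0.002,-0.006],[0.025,0.002,-0.012],[0.031,0.003,-0.019],[0.036,0.004,-0.026],[0.04,0.004,-0.035],[0.043,0.005,-0.043],[0.043,0.005,-0.043]], delta_rot=[[0,0,0],[0,0,0],[0,0,0],[0,0,0],[0,0,0],[0,0,0],[0,0,0],[0,0,0]], jaw=[0,0,0,0,0,0,0,0])

```text
t: 14.55
tool_pos: [0.5799, 0.0905, 0.0929]
ee_rot: [0.193, -3.132, 0.0]
force: [0.3, 1.2, -0.3]
width: 0.0001
```

Run:
```python
from h import *
s=state();print({k:np.round(s[k],3) for k in("t","tool_pos","ee_rot","force")})
for n in("side","top"):
  p=snapshot(n)
  if n=="side": cv2.imwrite("pics/s5.png",cv2.resize(p["frame"][120:270,180:340,::-1],None,fx=4,fy=4,interpolation=cv2.INTER_CUBIC))
  for l in("strap_tip","lever_hinge","lever_tip"):
    print(n,l,[(np.round(q["location"],3).tolist(),round(q["conf"],2)) for q in spot_point(p,l)[:2]])
```

```text
{'t': np.float64(14.55), 'tool_pos': array([0.58 , 0.09 , 0.093]), 'ee_rot': array([ 0.193, -3.132,  0.   ]), 'force': array([ 0.348,  1.178, -0.342])}
side strap_tip [([0.59, 0.093, 0.055], 0.3)]
side lever_hinge [([0.523, 0.081, 0.076], 0.47)]
side lever_tip [([0.606, 0.093, 0.095], 0.63), ([0.61, -0.456, 0.002], 0.54)]
top strap_tip []
top lever_hinge [([0.528, 0.079, -0.0], 0.46)]
top lever_tip []
```

View pics/s5.png

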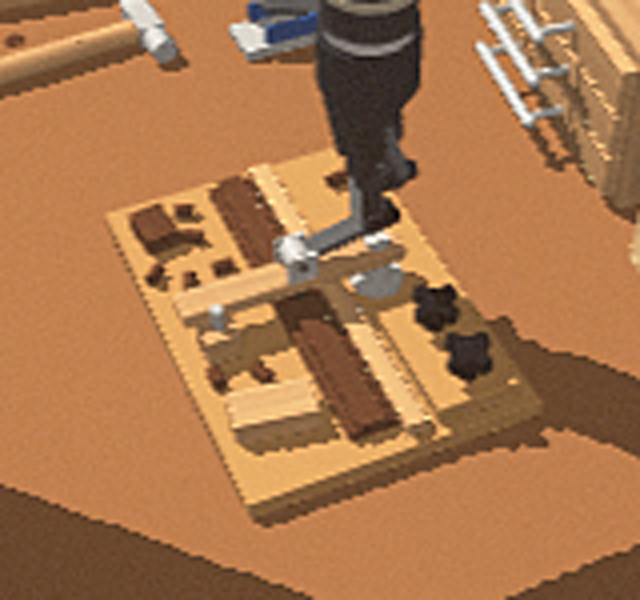

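Crop: the strap is still home at the pin (217,315), and the fingertip has pushed the lever most of the way down (~14° left, pad at about 375,215). I'll continue down.

Emit:
move_arm(xyz=[[0.002,0,-0.006],[0.003,0,-0.011],[0.003,0,-0.015],[0.003,0,-0.017],[0.003,0,-0.017]], delta_rot=[[0,0,0],[0,0,0],[0,0,0],[0,0,0],[0,0,0]], jaw=[0,0,0,0,0])

```text
t: 15.45
tool_pos: [0.5842, 0.0905, 0.0781]
ee_rot: [-0.193, 3.135, -0.0]
force: [0.8, 1.0, 1.5]
width: -0.0004
```

Emit:
move_arm(xyz=[[0,0,-0.002],[0,0,-0.002]], delta_rot=[[0,0,0],[0,0,0]], jaw=[0,0])

```text
t: 15.65
tool_pos: [0.5842, 0.0905, 0.078]
ee_rot: [-0.193, 3.134, -0.0]
force: [0.0, 1.1, 7.6]
width: 0.0002
```

Emit:
move_arm(xyz=[[0,0,-0.001],[0,0,-0.001],[0,0,-0.001]], delta_rot=[[0,0,0],[0,0,0],[0,0,0]], jaw=[0,0,0])

```text
t: 15.95
tool_pos: [0.5843, 0.0905, 0.0779]
ee_rot: [-0.193, 3.134, -0.0]
force: [-0.8, -0.3, 10.5]
width: -0.0
```

Emit:
move_arm(xyz=[[0,0,0.02],[0,0,0.06],[0,0,0.1],[-0.05,0,0.14],[-0.1,0.03,0.14],[-0.14,0.08,0.14],[-0.14,0.08,0.14],[-0.14,0.08,0.14]], delta_rot=[[0,0,0],[0,0,0],[0,0,0],[0,0,0],[0,0,0],[0,0,0],[0,0,0],[0,0,0]], jaw=[0,0,0,0,0,0,0,0])

```text
t: 16.75
tool_pos: [0.4406, 0.1723, 0.2152]
ee_rot: [0.2, -3.133, -0.001]
force: [0.9, -0.7, 0.3]
width: 0.0002
```

Run:
```python
from h import *
s=state();print({k:np.round(s[k],3) for k in("t","tool_pos","ee_rot","force")})
for n in("side","top"):
  p=snapshot(n)
  if n=="side": cv2.imwrite("pics/s6.png",cv2.resize(p["frame"][120:270,180:340,::-1],None,fx=4,fy=4,interpolation=cv2.INTER_CUBIC))
  for l in("strap_pivot","strap_tip","lever_hinge","lever_tip","strip","offcut","sanding_block"):
    print(n,l,[(np.round(q["location"],3).tolist(),round(q["conf"],2)) for q in spot_point(p,l)[:2]])
```

```text
{'t': np.float64(16.75), 'tool_pos': array([0.441, 0.172, 0.215]), 'ee_rot': array([ 2.000e-01, -3.133e+00, -1.000e-03]), 'force': array([ 0.878, -0.685,  0.302])}
side strap_pivot [([0.59, 0.09, 0.05], 0.94)]
side strap_tip [([0.422, 0.069, 0.052], 0.62)]
side lever_hinge [([0.523, 0.082, 0.075], 0.47)]
side lever_tip [([0.609, 0.093, 0.071], 0.71)]
side strip [([0.519, 0.086, 0.018], 0.58)]
side offcut [([0.428, 0.188, 0.021], 0.48)]
side sanding_block [([0.47, -0.026, 0.019], 0.79), ([0.5, -0.458, 0.003], 0.54)]
top strap_pivot [([0.594, 0.091, 0.053], 0.94), ([0.423, 0.197, 0.014], 0.33)]
top strap_tip [([0.421, 0.074, 0.054], 0.69), ([0.618, -0.459, 0.002], 0.6)]
top lever_hinge [([0.517, 0.078, 0.072], 0.77)]
top lever_tip [([0.605, 0.093, 0.069], 0.48)]
top strip [([0.518, 0.086, 0.022], 0.89)]
top offcut [([0.426, 0.196, 0.014], 0.43)]
top sanding_block [([0.471, -0.029, 0.02], 0.58)]
```

View pics/s6.png

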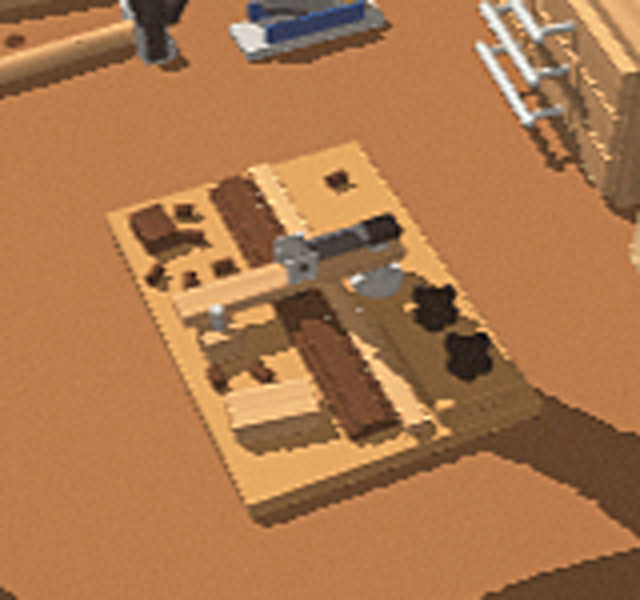

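The picture shows the strap at its pin (217,315) and the lever level along the strap (pad at 375,230). The strip and the small pieces haven't moved, and the gripper is clear, so I'm handing the job in.

```bash
python3 -c "from rig import *;print(sign_off())"
```

```text
the job is handed in; nothing more can be done
None
```

The strip is clamped and the job is handed in, at about 17 s of the 48 s allowed. I swung the strap home with the outside of the shut fingers, pushed the cam lever fully down with the fingertip, and backed the arm off clear.

- **First push missed:** on the first try the fingers rode about 2 mm too high and passed over the strap without moving it. I went back and repeated the push lower, and that worked.
- **Strap:** it stopped firmly against its pin, with the force rising to 7 N and no further movement. Its tip was last found at about (0.421, 0.07), within a few mm of where home should be.
- **Lever:** it reached its hard stop with the fingertip at z = 0.078 m and up to 10.5 N. After I let go, its tip was found at z of about 0.07 m, so it is level.
- **Strip and other things:** the strip, offcut and sanding block were found where they started, within the few mm the networks can resolve. I did not re-measure the plane, glue, jar, hammer or spare knob at the end. The arm never came near them, except for passing the glue, jar and spare knob on the first move, at a height that cleared them.
- **Not measured:** I could not read the pad's force on the strip directly. I infer it from the lever being at its stop.

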